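# Load the fresh cell into the magnet maker's charger

### The job

Pick up the green cell and load it into the black charger: tuck its flat end in under the red hood against the spring contact, push it back just far enough, then press the nub end down between the copper jaws until it is fully home, level and held, and let go. Push gently (never as hard as 35 N) so the charger is not strained, and leave everything else on the island where it is, the orange cell included.

Things in the scene. Friction and masses are not known exactly. Their poses are not given: they have to be found in the camera images.
- cell: The fresh cell: a green wrapped battery stick, 26 mm diameter, 100 mm long over all (97 mm body plus a steel nub 12 mm wide and 3 mm long), white band next to the nub, 90 to 185 g. Origin on its axis at mid length (50 mm from either end face); x runs along the axis towards the nub. It lies level in one of the rack's two slots; between the slot's rests 50 mm of its middle are free on both sides.
- cell_nub (a point): Centre of the outer face of the green cell's nub (on the axis, 50 mm from the origin).
- cell_flat (a point): Centre of the green cell's flat end face (on the axis, 50 mm from the origin).
- charger: The charger: black slab 230 x 90 mm, 18 mm high, fixed to the worktop; origin at the centre of its underside, x along the slab from the red hood end to the copper jaw end (three small lamps at the +x end), z up. A grey cell cage is clamped on it, off its mean place by up to 12 mm either way along x, differing each time and not reported: find it by feel or sight.
- bay (a point): Centre of the loaded cell at the cage's MEAN place, 41 mm above the worktop, axes as the charger's; the true one is shifted with the whole cage up to 12 mm along x. A loaded cell lies along x, nub at +x, axis 41 mm above the worktop, on two grey rests (tops at z 28, at x -45 to -25 and 32 to 44 of the bay). Grey plate below: 54 mm wide, top at z 22.
- bay_hood (a point): Middle of the red hood's mouth (mean place, as all bay points), 45.5 mm behind the bay, 41 mm above the worktop. The hood opens to +x and is 20 mm deep; inside 31 mm wide, roof underside 59 and top 62 mm above the worktop, so nothing goes in there from straight above. A cell tilted about 20 degrees, nub up, flat end lowest, goes in from +x clear of wall and jaws.
- bay_spring (a point): Middle of the free brass spring contact's face (mean place), 45 mm behind the bay, inside the hood's mouth; 14 mm wide, 35 to 47 mm above the worktop. It can be pushed 9 mm towards -x to a hard stop: 2 N to start it, 5.6 N at the stop. A loaded cell keeps it pushed in 5 mm.
- bay_wall (a point): Face of the brass end contact (mean place), 50 mm ahead of the bay; 3.5 mm thick, 22 mm wide, top 52 mm above the worktop. The nub goes down inside it: push the cell back nearly to the spring's stop while the nub end swings down; the spring then drives the nub against this face.
- bay_jaws (a point): Midpoint between the beaks of the two copper jaws (mean place), 40 mm ahead of the bay, 50 mm above the worktop. Jaws 12 mm long in x, round beaks 19 mm apart, flared tops to z 62. Each springs outward up to 6 mm (1.5 N to start, 0.7 N per mm). The cell parts them from about 18 mm above home, needing 5 to 15 N, and they close over it when it is home.
- rack: Light wooden rack, fixed: plate 80 x 115 mm, 4 mm thick; origin at the centre of its underside, cells along its x, nubs towards +x, slots at y = +32 and -32 mm with low rests at both ends (up to z 15 mm); a cell's axis lies 21 mm above the worktop.
- spent: The spent cell: same size and shape, orange, in the rack's other slot; leave it. Origin on its axis at mid length.
- mug: Blue mug, 80 mm wide, 90 mm high; origin under its centre. Bystander.
- tin: Low red tin with a pale lid, 60 mm wide, 35 mm high; origin under its centre. Bystander.
- tiles: Stack of white magnet blanks, 55 x 55 x 24 mm; origin under its centre. Bystander.
- die: Dark steel cutting die, open square 80 x 80 x 30 mm; origin under its centre. Bystander.
- driver: Screwdriver with a red handle, about 200 mm long, lying on the worktop. Bystander.
- spool: Yellow ring, 60 mm wide, 22 mm high; origin under its centre. Bystander.
Things that resemble listed ones, but are neither listed nor needed, are in the scene too. Of the things shaped like the cell, the green one is meant.

How it is judged:
By the outcome, as a careful person would: the job done as asked, in the order asked, and still so for the second after the job is handed in, with the robot touching nothing.
It also fails if it takes over 59 s, if anything falls off the work surface, if the arm or the gripper's body presses on something with over 40 N, if the wrist force passes 120 N, or if a joint passes its speed limit or range.

### The arm

A 6-joint arm with a two-finger parallel gripper is mounted at the origin on the work surface. World frame = base frame: x ahead of the robot, y to its left, z up, the work surface at z = 0. Lengths are in m, angles in rad, forces in N, time in s.
With the tool pointing down it reaches from about 0.25 to 0.775 m from the base axis. Payload 4 kg.
Tool frame: the origin (TCP) lies midway between the tips of the shut fingers; the grasp point (between the pads) lies 19 mm behind it; z points along the fingers, y is the direction in which the jaws open and shut (so a half turn about z gives the same grasp; the last joint's range is limited). The gripper opens to 94 mm and grips with 3 to 60 N. Pads are 16 mm wide; open, the fingers measure 119 mm over their backs; the gripper's body (75 mm by 177 mm) begins 78 mm behind the grasp point.
Start: joints at [-1.223, 0.087, 1.371, -0, 1.684, -0.103], TCP at [0.24, -0.495, 0.206] pointing down, gripper open.
Joint ranges: [-3.1, 3.1], [-0.76, 2.03], [0.27, 2.55], [-1.08, 4.22], [0.17, 2.65], [-2.57, 2.57]. Speed limits (rad/s): [2.79, 2.79, 3.14, 3.14, 3.14, 3.14].

### API

Orientations are given as [roll, pitch, yaw] about the fixed x, y, z axes, in that order (R = Rz(yaw) Ry(pitch) Rx(roll)).
In Python, from bench import robot, cams gives the robot as it stands.
- The arm moves only by the tool step_arm, never from a script. Its argument "plan" is a list that holds one entry, the list of rows, each a list of 5 numbers: the shift along the world's x, y, z in mm, then the turn about the world's z in rad, then the opening in per cent of the stroke, from 0 (shut) to 100 (fully open). In form: [[[tx, ty, tz, turn, fingers], ...]]. A call has 1 to 8 rows; each row is the pose to reach, as a shift and turn from the pose commanded when the call began; what a row does not reach only later rows make up. A row lasts 1/12 s, in which the tool goes at most 41.7 mm and 7.16 degrees, less where a joint would pass 70% of its speed; a pose out of reach is approached as far as the arm can. A call with a gripper value outside its range is refused whole. The fingers move at their own pace and stop on an object; the grip force is fixed at half the most. Time passes only in rows, so rows that repeat a pose let the fingers close. It gives the time, the measured TCP pose, the force and the opening at its end, in the units of the state.
- robot.get_obs(): the state, without advancing time (a new reading comes with each control period).
- cams.snapshot(name): name is "scene" or "top"; returns a dict with "frame" (480x640x3 uint8, red, green, blue), "camera_matrix" (3x3 intrinsics, pixels), "k1" (the pictures are not rectified: a ray, as slopes to the right and down, at radius r is drawn at 1 + k1 r^2 times it, then the intrinsics apply), "origin" and "attitude" of the camera in the world. Camera axes: x right, y down, z forward; pixel columns grow to the right and rows downward; lengths in m; the calibration is good to about 2 mm. A picture is of the moment at which its call begins. There is no depth.
- robot.close_job(): hands the job in, once; it reports no verdict.
The state is a dict: "time": time; "joint_positions": joint angles; "qvel": joint speeds; "joint_torque": joint torques, N m; "tool_pos": TCP position; "ee_rot": TCP orientation; "wrist_force": force on the tool from outside, world axes, zero at the start; "wrist_torque": the same for the moment, N m; "width": finger opening in m.
Only numpy, scipy, OpenCV 4.12 (cv2) and the standard library are available. Lean on these libraries where they do the work, as an engineer would, in place of code of your own. Each camera call takes 0.05 s, during which the arm holds its last target. There are 200 camera calls.

## Working session

There is one attempt and no reset: what is moved stays moved. The work goes in short steps, Python scripts to look and compute and a tool call to move; the robot and the scene stay as the last step left them, time stands still between calls to the robot, and variables do not carry over. Pictures are saved under pics/ and viewed, about 8 in all and at most 12, crops included, and the job is handed in when it is done.

Besides the shell and the picture viewer there is one more tool, called after "Emit:" as name([rows], argument=value, ...), one row to a line, values as JSON. step_arm: Moves the arm, as the interface text tells. Its arguments: {"type":"object","properties":{"plan":{"type":"array"}},"required":["plan"]}

```bash
ls; mkdir -p pics; cat > h.py <<'E'
import numpy as np,cv2
from bench import robot,cams
def snap(n,tag):
    s=cams.snapshot(n); cv2.imwrite(f'pics/{tag}.png',s['frame'][:,:,::-1]); np.save(f'pics/{tag}.npy',s,allow_pickle=True); return s
def load(tag): return np.load(f'pics/{tag}.npy',allow_pickle=True).item()
E
python3 - <<'E'
from h import *
for n in('scene','top'):
    s=snap(n,n+'0'); print(n,s['camera_matrix'],s['k1'],s['origin'],s['attitude'])
o=robot.get_obs()
print(o)
a=load('scene0')['frame'];b=load('top0')['frame']
E
```

```text
pics
scene [[455.45431529   0.         319.91702422]
 [  0.         455.45431529 237.78080998]
 [  0.           0.           1.        ]] -0.05737540152697243 [1.17281471 0.38905906 0.77815611] [-2.34898119  0.00478377  2.17695744]
top [[618.29351131   0.         325.52032424]
 [  0.         618.29351131 243.70822816]
 [  0.           0.           1.        ]] -0.02686233125194082 [ 0.4204365  -0.01232162  1.57259975] [-3.04134245e+00  1.64800201e-03 -1.56998540e+00]
{'time': 0.1, 'joint_positions': array([-1.22308877e+00,  8.78664649e-02,  1.37205600e+00,  5.75179001e-06,
        1.68358424e+00, -1.03116820e-01]), 'qvel': array([-1.96308242e-04, -1.19948147e-03, -4.96013245e-03, -1.17182278e-04,
       -2.06094812e-04,  2.15580440e-05]), 'joint_torque': array([ 1.83173594e-03, -3.41253054e+01, -3.03301835e+01,  7.20217125e-02,
        3.04187648e-02, -9.89882574e-05]), 'tool_pos': array([ 0.23946627, -0.4946059 ,  0.20445311]), 'ee_rot': array([-3.13968935e+00, -2.02708134e-04,  4.50824822e-01]), 'wrist_force': array([-0.0636324 , -0.10499107, -0.10050108]), 'wrist_torque': array([-0.0038609 ,  0.01772799, -0.04127528]), 'width': 0.0939107051742449}
```

View pics/top0.png

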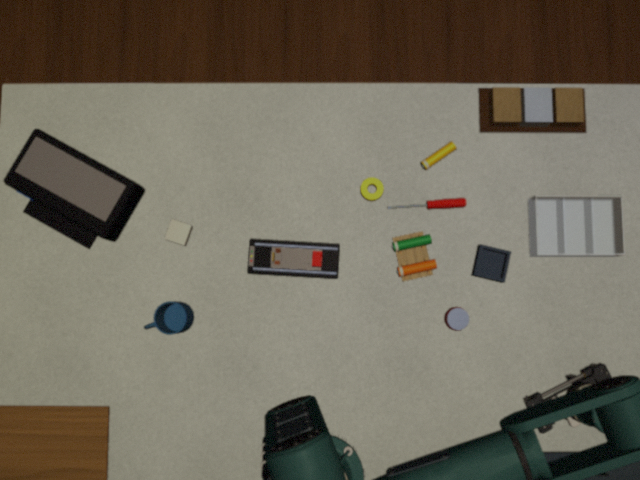

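View pics/scene0.png

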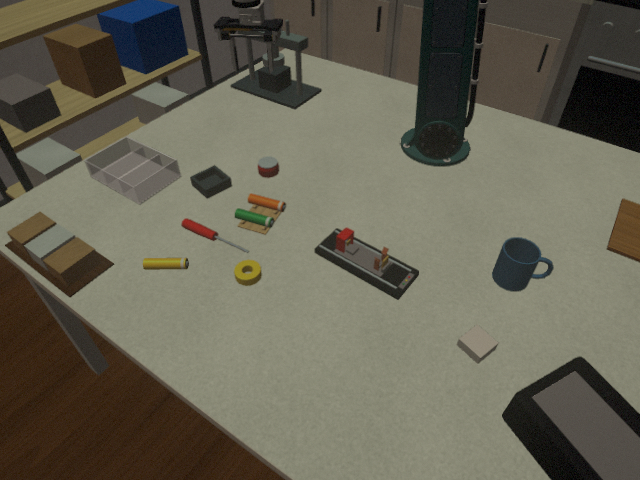

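Top view: green cell at (412,242). Lookalikes are the orange cell (416,268), a yellow stick (438,155) and the red driver handle (446,203). The green stick in the rack fits the description. The charger is at (294,258), with its red hood at (318,258) and its jaws at about (277,257). In the scene view the green cell is at (254,217) and the charger at (366,262). Next is a close crop.

```bash
cat >> h.py <<'E'
from scipy.spatial.transform import Rotation as Ro
def ray(s,uv):
    K=s['camera_matrix'];uv=np.atleast_2d(np.float64(uv))
    d=(uv-[K[0,2],K[1,2]])/[K[0,0],K[1,1]]; n=d.copy()
    for _ in range(10): n=d/(1+s['k1']*(n**2).sum(1,keepdims=True))
    R=Ro.from_euler('xyz',s['attitude']).as_matrix()
    return np.c_[n,np.ones(len(n))]@R.T
def onz(s,uv,z):
    r=ray(s,uv);o=np.array(s['origin']);return (o+r*((z-o[2])/r[:,2:]))*1000
def proj(s,P):
    R=Ro.from_euler('xyz',s['attitude']).as_matrix()
    p=(np.atleast_2d(P)/1000-s['origin'])@R;n=p[:,:2]/p[:,2:]
    n=n*(1+s['k1']*(n**2).sum(1,keepdims=True));K=s['camera_matrix']
    return n*[K[0,0],K[1,1]]+[K[0,2],K[1,2]]
def blob(m):
    c,_=cv2.findContours(m.astype(np.uint8),cv2.RETR_EXTERNAL,cv2.CHAIN_APPROX_NONE)
    return sorted(c,key=cv2.contourArea)[::-1]
def crop(s,x0,y0,w,h,k): return cv2.resize(s['frame'][y0:y0+h,x0:x0+w,::-1],None,fx=k,fy=k,interpolation=cv2.INTER_CUBIC)
E
python3 - <<'E'
from h import *
t,s=load('top0'),load('scene0')
a=np.hstack([crop(t,240,230,110,56,4),crop(t,385,225,60,56,4)[:, :240]])
b=np.hstack([crop(s,305,220,120,80,4),crop(s,225,185,75,80,4)])
w=max(a.shape[1],b.shape[1]);P=lambda i:cv2.copyMakeBorder(i,0,0,0,w-i.shape[1],0)
cv2.imwrite('pics/crop0.png',np.clip(np.vstack([P(a),P(b)]).astype(float)*1.5,0,255).astype(np.uint8))
for n,i,z in(('top',t,.021),('scene',s,.021)):
    hsv=cv2.cvtColor(i['frame'],cv2.COLOR_RGB2HSV);H,S,V=cv2.split(hsv)
    X,Y=np.meshgrid(range(640),range(480))
    for nm,m,zz in(('green',(H>45)&(H<75)&(S>130)&(V>60),.021),('orange',(H>7)&(H<17)&(S>170)&(V>120),.021),('red',((H<6)|(H>174))&(S>150)&(V>80)&(X>300)&(X<365)&(Y>220)&(Y<280),.062),
       ('slab',(V<60)&(X>235)&(X<430)&(Y>225)&(Y<300)&((X<350)|(n=='scene')),.018)):
        if nm=='slab': m=cv2.morphologyEx(m.astype(np.uint8),cv2.MORPH_CLOSE,np.ones((9,9)))
        b=blob(m)[0];r=cv2.minAreaRect(b);c=cv2.boxPoints(r)
        print(n,nm,cv2.contourArea(b),np.round(r[0],1),np.round(r[1],1),'px',c.round(1).tolist(),'\n  ',onz(i,[r[0]],zz).round(1)[0,:2],onz(i,c,zz)[:,:2].round(1).tolist())
E
```

```text
top green 230.5 [414.1 241.9] [ 8.6 31.9] px [[397.6000061035156, 241.1999969482422], [428.70001220703125, 234.3000030517578], [430.6000061035156, 242.60000610351562], [399.5, 249.60000610351562]] 
   [ 581.2 -233.2] [[583.0, -191.5], [600.6, -270.5], [579.4, -274.8], [561.8, -196.0]]
top orange 255.5 [418.9 266.7] [ 9.5 32.7] px [[401.8999938964844, 265.3999938964844], [433.8999938964844, 258.70001220703125], [435.79998779296875, 268.0], [403.79998779296875, 274.70001220703125]] 
   [ 518.5 -244.3] [[521.7, -201.6], [538.7, -282.5], [515.4, -287.0], [498.4, -206.3]]
top red 125.0 [316.8 258.8] [10.  14.8] px [[310.79998779296875, 265.3999938964844], [312.8999938964844, 250.6999969482422], [322.79998779296875, 252.10000610351562], [320.70001220703125, 266.79998779296875]] 
   [535.3  11.6] [[519.0, 26.3], [555.1, 21.2], [551.6, -3.2], [515.5, 1.9]]
top slab 2794.0 [293.2 258.4] [89.1 34.1] px [[247.6999969482422, 272.70001220703125], [249.6999969482422, 238.6999969482422], [338.70001220703125, 244.10000610351562], [336.6000061035156, 278.1000061035156]] 
   [539.5  71.9] [[503.3, 186
[... 490 characters left out ...]
79998779296875, 206.89999389648438]] 
   [ 513.1 -251.9] [[533.7, -286.1], [512.4, -299.4], [492.6, -217.8], [513.8, -205.9]]
scene red 132.5 [342.2 237.6] [11.5 22.8] px [[330.70001220703125, 243.10000610351562], [344.70001220703125, 225.10000610351562], [353.79998779296875, 232.1999969482422], [339.79998779296875, 250.1999969482422]] 
   [549.   13.3] [[577.9, 1.5], [511.1, -4.3], [519.3, 25.3], [584.7, 29.9]]
scene slab 1703.0 [366.4 261.6] [102.   34.7] px [[313.5, 251.60000610351562], [330.6000061035156, 221.39999389648438], [419.3999938964844, 271.6000061035156], [402.29998779296875, 301.79998779296875]] 
   [544.7  77. ] [[586.9, -39.6], [478.9, -64.4], [504.2, 189.0], [600.2, 196.5]]
```

View pics/crop0.png

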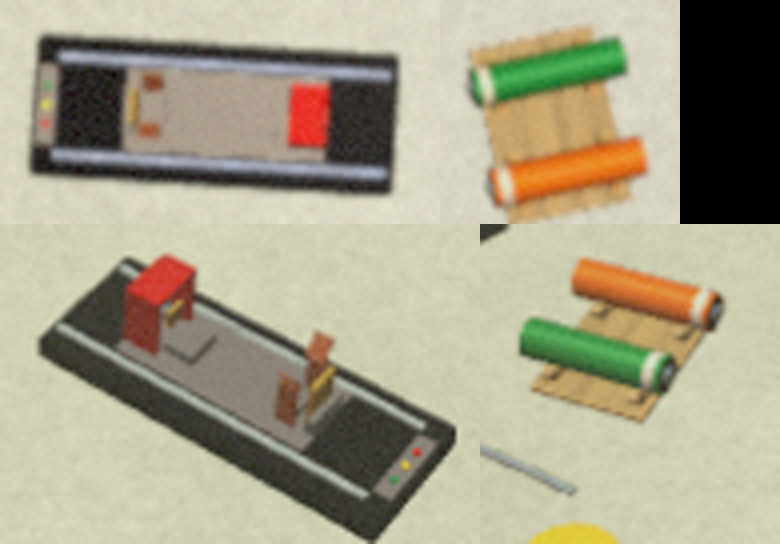

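The crop confirms the green cell, with its white band and nub towards +y (left). The charger's jaws and lamps are also towards +y. Moving over the cell now.

Emit:
step_arm([
  [[42,35,-10,0.12,53],[84,70,-10,0.24,53],[126,105,-15,0.36,53],[168,140,-20,0.48,53],[210,175,-25,0.6,53],[240,200,-30,0.72,53],[270,225,-40,0.84,53],[300,250,-50,0.96,53]],
])

```text
time: 0.77
tool_pos: [0.495, -0.2818, 0.1671]
ee_rot: [3.141, 0.0, 1.417]
wrist_force: [0.2, -1.3, -0.0]
width: 0.0504
```

```bash
python3 - <<'E'
from h import *
o=robot.get_obs();print(o['tool_pos'],o['ee_rot'],o['width'])
# profiles along the charger axis in the top picture, heights as given
t=load('top0');f=t['frame'].astype(np.float32)
y=np.radians(86.6);d=np.array([np.cos(y),np.sin(y),0]);n=np.array([-np.sin(y),np.cos(y),0]);c=np.array([539.6,72,0])
def prof(z,lat,rng):
    out=[]
    for u in rng:
        P=np.array([c+u*d+v*n+[0,0,z] for v in lat]);p=proj(t,P).astype(np.float32)
        out.append(cv2.remap(f,p[:,:1],p[:,1:],cv2.INTER_LINEAR).reshape(-1,3).mean(0))
    return np.array(out)
r=np.arange(-90,-30,2);p=prof(62,np.arange(-10,11,4),r)
print('hood R-G',[(int(u),int(q[0]-q[1])) for u,q in zip(r,p)])
r=np.arange(20,70,2);p=prof(52,np.arange(-6,7,3),r)
print('wall',[(int(u),int(q[0]-q[2])) for u,q in zip(r,p)])
for s in(-1,1):
    p=prof(62,s*np.arange(12,17,2),r);print('jaw',s,[(int(u),int(q[0]-q[2])) for u,q in zip(r,p)])
r=np.arange(-130,130,2);p=prof(18,[-30,-28,28,30],r).mean(1);print('slab ends',[(int(u),int(q)) for u,q in zip(r,p) if abs(u)>104])
r=np.arange(-60,60,2)
q=np.array([prof(18,[v],np.arange(-100,100,10)).mean() for v in r]);print('lat',[(int(u),int(w)) for u,w in zip(r,q)])
E
```

```text
[ 0.49496729 -0.281755    0.16713822] [3.14117762e+00 2.29994490e-04 1.41685938e+00] 0.05037568458877047
hood R-G [(-90, 2), (-88, 1), (-86, 2), (-84, 2), (-82, 2), (-80, 3), (-78, 3), (-76, 6), (-74, 29), (-72, 63), (-70, 94), (-68, 111), (-66, 117), (-64, 121), (-62, 121), (-60, 121), (-58, 122), (-56, 123), (-54, 124), (-52, 119), (-50, 97), (-48, 59), (-46, 23), (-44, 11), (-42, 9), (-40, 9), (-38, 8), (-36, 9), (-34, 9), (-32, 9)]
wall [(20, 20), (22, 20), (24, 20), (26, 19), (28, 18), (30, 20), (32, 20), (34, 20), (36, 20), (38, 20), (40, 21), (42, 22), (44, 29), (46, 45), (48, 61), (50, 56), (52, 37), (54, 21), (56, 10), (58, 4), (60, 4), (62, 3), (64, 4), (66, 4), (68, 3)]
jaw -1 [(20, 20), (22, 20), (24, 20), (26, 20), (28, 23), (30, 31), (32, 43), (34, 54), (36, 57), (38, 53), (40, 49), (42, 40), (44, 31), (46, 25), (48, 23), (50, 20), (52, 16), (54, 10), (56, 5), (58, 4), (60, 3), (62, 4), (64, 5), (66, 5), (68, 4)]
jaw 1 [(20, 19), (22, 20), (24, 20), (26, 20), (28, 23), (30, 34), (32, 51), (34, 63), (36, 64), (38, 65), (40, 62), (42, 52), (44, 39), (46, 30), (48, 27), (5
[... 349 characters left out ...]
 137), (122, 136), (124, 136), (126, 137), (128, 136)]
lat [(-60, 139), (-58, 139), (-56, 139), (-54, 139), (-52, 139), (-50, 138), (-48, 130), (-46, 108), (-44, 76), (-42, 46), (-40, 32), (-38, 39), (-36, 65), (-34, 96), (-32, 111), (-30, 104), (-28, 90), (-26, 80), (-24, 76), (-22, 73), (-20, 71), (-18, 70), (-16, 70), (-14, 70), (-12, 71), (-10, 71), (-8, 71), (-6, 71), (-4, 72), (-2, 72), (0, 71), (2, 71), (4, 71), (6, 70), (8, 69), (10, 69), (12, 69), (14, 69), (16, 71), (18, 73), (20, 75), (22, 75), (24, 77), (26, 83), (28, 100), (30, 111), (32, 101), (34, 74), (36, 45), (38, 30), (40, 27), (42, 43), (44, 77), (46, 112), (48, 131), (50, 138), (52, 139), (54, 139), (56, 139), (58, 139)]
```

Emit:
step_arm([
  [[0,0,0,0,53],[0,0,0,0,53],[0,0,0,0,53]],
])

```text
time: 1.02
tool_pos: [0.4932, -0.2834, 0.1668]
ee_rot: [-3.14, 0.0, 1.41]
wrist_force: [-0.4, -0.7, 0.2]
width: 0.0498
```

Emit:
step_arm([
  [[30,25,-20,0.1,53],[60,50,-40,0.2,53],[84,70,-60,0.3,53],[84,70,-77,0.374,53],[84,70,-87,0.374,53],[84,70,-87,0.374,53],[84,70,-87,0.374,53]],
])

```text
time: 1.6
tool_pos: [0.5765, -0.2151, 0.0805]
ee_rot: [-3.141, 0.0, 1.78]
wrist_force: [0.3, 0.9, 0.0]
width: 0.0499
```

```bash
python3 - <<'E'
from h import *
o=robot.get_obs();print(o['tool_pos'],o['ee_rot'],o['width'])
s=snap('scene','scene1');t=snap('top','top1')
a=crop(s,200,130,130,130,4);b=crop(t,360,190,80,130,4)
cv2.imwrite('pics/crop1.png',np.clip(np.hstack([a[:520],b[:520,:280]]).astype(float)*1.5,0,255).astype(np.uint8))
E
```

```text
[ 0.57652616 -0.21507782  0.08049304] [-3.14093678e+00  6.52738530e-05  1.78026410e+00] 0.049878944938542356
```

View pics/crop1.png

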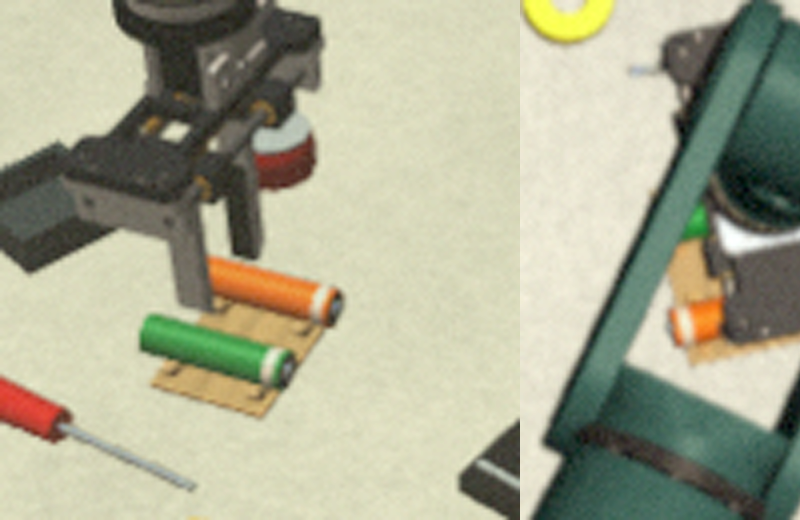

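Both views show the open fingers straddling the green cell at mid-body, with the orange cell clear. Descending and gripping.

Emit:
step_arm([
  [[0.5,1.5,-25,0.004,53],[0.5,1.5,-48,0.004,53],[0.5,1.5,-62,0.004,53],[0.5,1.5,-72,0.004,53],[0.5,1.5,-72,0.004,53],[0.5,1.5,-72,0.004,53]],
])

```text
time: 2.2
tool_pos: [0.5784, -0.2126, 0.0094]
ee_rot: [3.14, 0.001, 1.788]
wrist_force: [0.7, -0.9, 0.3]
width: 0.05
```

Emit:
step_arm([
  [[0,0,0,0,30],[0,0,0,0,15],[0,0,0,0,0],[0,0,0,0,0],[0,0,0,0,0],[0,0,0,0,0]],
])

```text
time: 2.7
tool_pos: [0.5783, -0.2123, 0.0093]
ee_rot: [3.141, 0.001, 1.789]
wrist_force: [-1.9, -0.4, 4.5]
width: 0.0257
```

Width 25.7 mm, so the cell is gripped. Lifting and carrying it to just behind the hood. I can't tilt the tool, so I'll pivot the cell in the pads by resting its nub end on the hood's top edge.

Emit:
step_arm([
  [[0,0,12,0,0],[0,0,35,0,0],[0,0,70,0,0],[-10,40,100,-0.06,0],[-20,80,110,-0.12,0],[-30,120,110,-0.18,0],[-38,155,110,-0.24,0],[-44.6,184.5,110,-0.278,0]],
])

```text
time: 3.37
tool_pos: [0.5329, -0.0246, 0.1195]
ee_rot: [3.14, -0.001, 1.509]
wrist_force: [0.0, -0.0, -0.7]
width: 0.0251
```

Emit:
step_arm([
  [[0,0,0,0,0],[0,0,0,0,0],[0,0,0,0,0]],
])

```text
time: 3.62
tool_pos: [0.5337, -0.0276, 0.1186]
ee_rot: [3.141, 0.001, 1.512]
wrist_force: [0.3, 0.3, -1.4]
width: 0.0255
```

```bash
cat >> h.py <<'E'
def cell(s,full=False):
    H,S,V=cv2.split(cv2.cvtColor(s['frame'],cv2.COLOR_RGB2HSV))
    b=max(blob((H>42)&(H<78)&(S>110)&(V>45)),key=cv2.contourArea);return b
C=np.array([539.6,72,0]);D=np.array([np.cos(1.511),np.sin(1.511),0]);N=np.array([-D[1],D[0],0])
def uvz(P):
    P=np.array(P);q=P-C;return np.array([q@D,q@N,P[2]])
E
python3 - <<'E'
from h import *
o=robot.get_obs();p=o['tool_pos']*1000;print(p,'uvz',uvz(p),o['ee_rot'],o['width'],o['wrist_force'])
s=snap('scene','scene2')
b=cell(s);r=cv2.minAreaRect(b);print(r)
# predicted axis ends if gripped at +12
ax=p+[0,0,12]
print('pred flat,nub px',proj(s,[ax-62*D,ax+38*D]).round(1).tolist())
cv2.imwrite('pics/crop2.png',np.clip(crop(s,250,120,150,130,5).astype(float)*1.5,0,255).astype(np.uint8))
E
```

```text
[533.72816796 -27.58371514 118.58300026] uvz [-9.97566372e+01 -8.98548790e-02  1.18583000e+02] [3.14100150e+00 5.08006056e-04 1.51162143e+00] 0.02554055882579002 [ 0.31283429  0.34013813 -1.38238369]
((333.5617980957031, 203.6011505126953), (9.2219820022583, 9.751980781555176), 32.00538635253906)
pred flat,nub px [[309.3, 193.0], [345.3, 210.9]]
```

View pics/crop2.png

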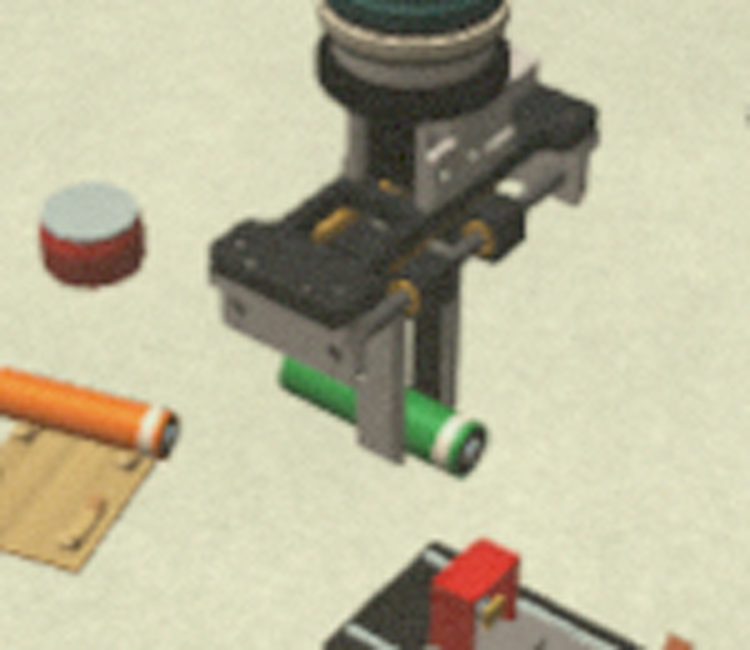

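The cell sits level in the grip. Its nub face appears at about (344,209.5) in the scene view, so the grip is about 15 mm nubward of its middle. Lowering the nub end onto the hood's rear top edge.

Emit:
step_arm([
  [[0,3.8,-25,0,0],[0,3.8,-45,0,0],[0,3.8,-52,0,0],[0,3.8,-54,0,0],[0,3.8,-56,0,0],[0,3.8,-57,0,0],[0,3.8,-58,0,0],[0,3.8,-58,0,0]],
])

```text
time: 4.33
tool_pos: [0.5344, -0.0247, 0.0622]
ee_rot: [3.139, 0.002, 1.51]
wrist_force: [-3.0, -3.9, 4.6]
width: 0.0254
```

Emit:
step_arm([
  [[0,0,-1,0,0],[0,0,-2,0,0],[0,0,-3,0,0],[0,0,-3,0,0]],
])

```text
time: 4.67
tool_pos: [0.5347, -0.025, 0.0596]
ee_rot: [3.138, 0.003, 1.511]
wrist_force: [-2.6, -4.1, 5.3]
width: 0.0251
```

Emit:
step_arm([
  [[0,0,-1,0,0],[0,0,-2,0,0],[0,0,-3,0,0],[0,0,-4,0,0],[0,0,-5,0,0],[0,0,-5,0,0]],
])

```text
time: 5.17
tool_pos: [0.5348, -0.0251, 0.0546]
ee_rot: [3.138, 0.003, 1.511]
wrist_force: [-2.0, -3.8, 5.7]
width: 0.0251
```

```bash
python3 - <<'E'
from h import *
o=robot.get_obs();p=o['tool_pos']*1000;print(p,'uvz',uvz(p),o['wrist_force'],o['wrist_torque'])
s=snap('scene','scene3')
ax=p+[0,0,12]
for t in(0,15,20,25):
  d=D*np.cos(np.radians(t))+[0,0,np.sin(np.radians(t))]
  print(t,proj(s,[ax-65*d,ax+35*d]).round(1).tolist())
cv2.imwrite('pics/crop3.png',np.clip(crop(s,280,150,100,100,6).astype(float)*1.5,0,255).astype(np.uint8))
E
```

```text
[534.76585761 -25.06738232  54.55310277] uvz [-97.18278864  -0.97531209  54.55310277] [-2.02587097 -3.82534424  5.71235125] [-0.54689405  0.43153477  0.04647262]
0 [[309.5, 214.4], [343.9, 232.5]]
15 [[310.3, 220.0], [343.6, 229.3]]
20 [[310.9, 222.0], [343.3, 228.2]]
25 [[311.7, 224.0], [343.0, 227.1]]
```

View pics/crop3.png

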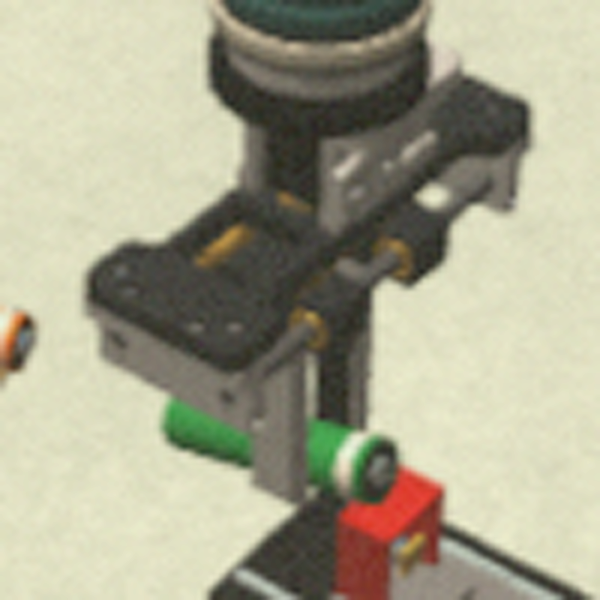

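The nub centre is at about (343.7,227.8) and the cell's top edge slope is about 0.19 in pixels. Both match the prediction for a 20° tilt. Lifting off and moving over the bay.

Emit:
step_arm([
  [[0,0,20,0,0],[0,0,50,0,0],[0,30,68,0,0],[2,65,68,0,0],[4,100,68,0,0],[6,120,68,0,0],[6,120,68,0,0],[6,120,68,0,0]],
])

```text
time: 5.88
tool_pos: [0.5397, 0.0976, 0.1204]
ee_rot: [3.141, -0.0, 1.513]
wrist_force: [0.4, -0.1, -1.1]
width: 0.0253
```

Emit:
step_arm([
  [[1.5,0.4,-25,0,0],[1.5,0.4,-45,0,0],[1.5,0.4,-58,0,0],[1.5,0.4,-64,0,0],[1.5,0.4,-66,0,0],[1.5,0.4,-66,0,0],[1.5,0.4,-66,0,0]],
])

```text
time: 6.47
tool_pos: [0.5425, 0.0954, 0.0573]
ee_rot: [3.138, 0.0, 1.509]
wrist_force: [-3.6, -0.5, 7.3]
width: 0.0255
```

```bash
python3 - <<'E'
from h import *
o=robot.get_obs();p=o['tool_pos']*1000;print(p,'uvz',uvz(p),o['wrist_force'],o['wrist_torque'])
s=snap('scene','scene4')
ax=p+[0,0,12]
for t in(15,20,25):
  d=D*np.cos(np.radians(t))+[0,0,np.sin(np.radians(t))]
  print(t,proj(s,[ax-65*d,ax+35*d]).round(1).tolist())
cv2.imwrite('pics/crop4.png',np.clip(crop(s,310,180,100,100,6).astype(float)*1.5,0,255).astype(np.uint8))
E
```

```text
[542.51708413  95.44545914  57.2986031 ] uvz [23.57788281 -1.5107535  57.2986031 ] [-3.59548396 -0.45541982  7.30115954] [-0.11211931  0.2993594   0.02156733]
15 [[351.9, 241.5], [389.6, 252.6]]
20 [[352.4, 243.5], [389.4, 251.5]]
25 [[353.0, 245.5], [389.1, 250.3]]
```

View pics/crop4.png

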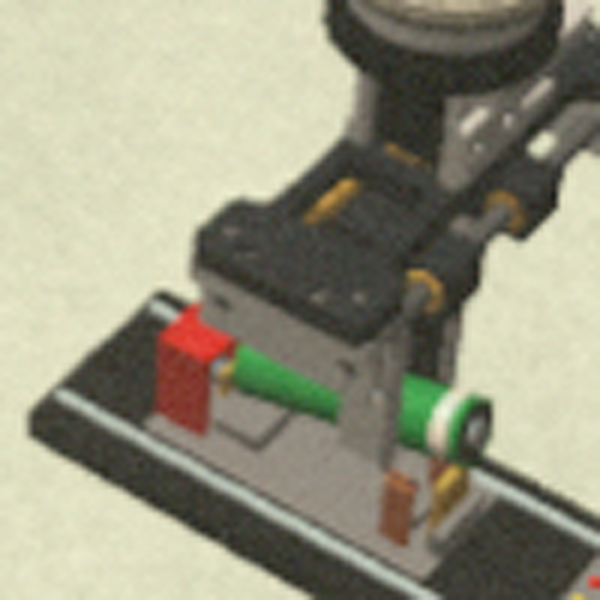

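The cell is tilted about 19–20° (nub at about (390,251.7), top edge slope 0.22). The 7 N comes from the fingertips, at bay x of about 26±8, reaching the flared jaw tops. I placed the cell a bit too far forward, so I'll lift, move back 6 mm and come down again.

Emit:
step_arm([
  [[0,0,8,0,0],[0,0,16,0,0],[-0.4,-3,16,0,0],[-0.4,-6,16,0,0],[-0.4,-6,16,0,0],[-0.4,-6,16,0,0]],
])

```text
time: 7.02
tool_pos: [0.5403, 0.0904, 0.0697]
ee_rot: [-3.141, 0.0, 1.51]
wrist_force: [-0.6, 0.4, -1.3]
width: 0.025
```

Emit:
step_arm([
  [[0.5,1.2,-5,0,0],[0.5,1.2,-9,0,0],[0.5,1.2,-12,0,0],[0.5,1.2,-14,0,0],[0.5,1.2,-15,0,0],[0.5,1.2,-15,0,0]],
])

```text
time: 7.52
tool_pos: [0.5408, 0.0921, 0.0548]
ee_rot: [-3.141, 0.0, 1.511]
wrist_force: [0.9, -0.4, -0.6]
width: 0.0253
```

Emit:
step_arm([
  [[0,0,-1.5,0,0],[0,0,-2.5,0,0],[0,-1,-2.5,0,0],[-0.1,-2,-2.5,0,0],[-0.2,-3,-2.5,0,0],[-0.2,-4,-2.5,0,0],[-0.2,-4,-2.5,0,0],[-0.2,-4,-2.5,0,0]],
])

```text
time: 8.18
tool_pos: [0.541, 0.0881, 0.053]
ee_rot: [3.141, -0.0, 1.511]
wrist_force: [-0.0, 1.3, -1.5]
width: 0.0252
```

Emit:
step_arm([
  [[0,-1,0,0,0],[-0.1,-2,0,0,0],[-0.1,-2,0,0,0],[-0.1,-2,0,0,0]],
])

```text
time: 8.52
tool_pos: [0.541, 0.0878, 0.0531]
ee_rot: [3.141, -0.004, 1.511]
wrist_force: [0.5, 6.0, -0.6]
width: 0.0252
```

Emit:
step_arm([
  [[0,-1,0,0,0],[-0.1,-2,0,0,0],[-0.1,-2,0,0,0],[-0.1,-2,0,0,0]],
])

```text
time: 8.85
tool_pos: [0.541, 0.0877, 0.0533]
ee_rot: [3.141, -0.007, 1.512]
wrist_force: [0.4, 9.1, -0.2]
width: 0.025
```

The push went rigid, 9 N with no travel, so that isn't the spring. Likely the top corner is on the hood's lip. I'll back off 3 mm and find the rest below by feel.

Emit:
step_arm([
  [[0.1,4,0,0,0],[0.2,6.5,0,0,0],[0.2,6.5,-1,0,0],[0.2,6.5,-2,0,0],[0.2,6.5,-3,0,0],[0.2,6.5,-3,0,0]],
])

```text
time: 9.35
tool_pos: [0.5407, 0.09, 0.0494]
ee_rot: [-3.141, 0.001, 1.51]
wrist_force: [-0.7, -0.0, -1.8]
width: 0.0248
```

```bash
python3 - <<'E'
from h import *
o=robot.get_obs();p=o['tool_pos']*1000;print(p,'uvz',uvz(p),o['wrist_force'],o['wrist_torque'])
s=snap('scene','scene5');t=snap('top','top5')
ax=p+[0,0,12]
for tt in(15,20,25):
  d=D*np.cos(np.radians(tt))+[0,0,np.sin(np.radians(tt))]
  print(tt,proj(s,[ax-65*d,ax+35*d]).round(1).tolist())
# hood corners predicted: mouth u=-48.5 ,z 62/18, v=+-17
B=lambda u,v,z:C+u*D+v*N+[0,0,z]
print('hood top mouth/back corners',proj(s,[B(-48.5,-17,62),B(-48.5,17,62),B(-72,-17,62),B(-72,17,62)]).round(1).tolist())
a=crop(s,325,215,80,60,8)
cv2.imwrite('pics/crop5.png',np.clip(a.astype(float)*1.5,0,255).astype(np.uint8))
E
```

```text
[540.68156445  90.02919187  49.36961435] uvz [ 1.80616039e+01 -2.19430490e-03  4.93696144e+01] [-0.7191779  -0.01479838 -1.84189967] [-0.01026648 -0.07441316 -0.0280718 ]
15 [[350.1, 242.5], [387.4, 253.6]]
20 [[350.6, 244.5], [387.2, 252.5]]
25 [[351.3, 246.5], [386.8, 251.4]]
hood top mouth/back corners [[344.6, 240.5], [353.4, 232.2], [336.1, 236.0], [345.0, 227.8]]
```

View pics/crop5.png

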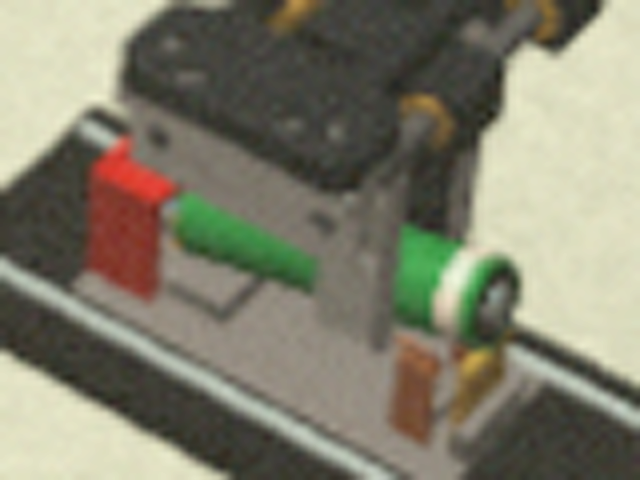

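The hood corner (345,240.6) and nub (387,252) both land where predicted, and the 3 mm lower position is still free of contact. Sliding back again at this height.

Emit:
step_arm([
  [[0,-1,0,0,0],[-0.1,-2,0,0,0],[-0.2,-3,0,0,0],[-0.2,-4,0,0,0],[-0.2,-4,0,0,0],[-0.2,-4,0,0,0]],
])

```text
time: 9.95
tool_pos: [0.5409, 0.0883, 0.0501]
ee_rot: [3.141, -0.004, 1.511]
wrist_force: [-0.5, 5.5, -1.1]
width: 0.0254
```

```bash
python3 - <<'E'
from h import *
o=robot.get_obs();p=o['tool_pos']*1000;print(p,'uvz',uvz(p),o['wrist_force'],o['wrist_torque'],o['ee_rot'])
t=load('top0');f=t['frame'].astype(np.float32)
def prof(z,us,rng,ch):
    out=[]
    for v in rng:
        q=proj(t,np.array([C+u*D+v*N+[0,0,z] for u in us])).astype(np.float32)
        c=cv2.remap(f,q[:,:1],q[:,1:],cv2.INTER_LINEAR).reshape(-1,3).mean(0);out.append(c[0]-c[ch])
    return np.array(out).astype(int)
r=np.arange(-26,27,2)
print('hood lat',list(zip(r.tolist(),prof(62,range(-68,-52,3),r,1).tolist())))
print('jaws lat',list(zip(r.tolist(),prof(62,range(34,40,2),r,2).tolist())))
print('wall lat',list(zip(r.tolist(),prof(52,[47,48,49,50],r,2).tolist())))
for n in('scene2','scene5'):
    s=load(n);H,S,V=cv2.split(cv2.cvtColor(s['frame'],cv2.COLOR_RGB2HSV));X,Y=np.meshgrid(range(640),range(480))
    m=(H>42)&(H<78)&(S>110)&(V>40)&(X>300)&(X<400)&(Y>170)&(Y<270)
    print(n,[(x,int(np.where(m[:,x])[0].min()),int(np.where(m[:,x])[0].max())) for x in range(300,400) if m[:,x].any()])
s=load('scene0');H,S,V=cv2.split(cv2.cvtColor(s['frame'],cv2.COLOR_RGB2HSV))
E
```

```text
[540.88835866  88.33405808  50.1139307 ] uvz [16.38185796 -0.3099213  50.1139307 ] [-0.46938375  5.47254528 -1.07265384] [ 0.95862895 -0.11258414 -0.00473239] [ 3.14112169 -0.00370433  1.51115627]
hood lat [(-26, 0), (-24, 4), (-22, 18), (-20, 45), (-18, 80), (-16, 107), (-14, 118), (-12, 122), (-10, 122), (-8, 121), (-6, 119), (-4, 120), (-2, 121), (0, 120), (2, 118), (4, 118), (6, 118), (8, 119), (10, 120), (12, 121), (14, 120), (16, 109), (18, 72), (20, 34), (22, 14), (24, 9), (26, 8)]
jaws lat [(-26, -7), (-24, 5), (-22, 23), (-20, 41), (-18, 51), (-16, 55), (-14, 56), (-12, 53), (-10, 43), (-8, 28), (-6, 22), (-4, 21), (-2, 20), (0, 20), (2, 20), (4, 19), (6, 21), (8, 28), (10, 41), (12, 59), (14, 68), (16, 65), (18, 53), (20, 38), (22, 26), (24, 20), (26, 17)]
wall lat [(-26, -4), (-24, 6), (-22, 17), (-20, 20), (-18, 21), (-16, 22), (-14, 24), (-12, 31), (-10, 44), (-8, 53), (-6, 56), (-4, 58), (-2, 59), (0, 58), (2, 58), (4, 58), (6, 57), (8, 53), (10, 46), (12, 32), (14, 23), (16, 20), (18, 19), (20, 20), (22, 19), (24, 18), (26, 16)]
scene2 [(307, 192, 195), (308, 192, 195)
[... 244 characters left out ...]
, 198, 209), (334, 199, 209), (335, 199, 210), (336, 200, 207), (337, 200, 205), (338, 201, 203), (339, 202, 202), (340, 202, 211), (341, 208, 209), (342, 206, 207), (343, 205, 206), (344, 205, 205)]
scene5 [(347, 242, 244), (348, 240, 244), (349, 240, 244), (350, 241, 246), (351, 241, 244), (352, 242, 246), (353, 242, 246), (354, 243, 246), (355, 243, 246), (356, 244, 247), (357, 244, 248), (358, 245, 247), (359, 245, 247), (360, 246, 248), (361, 246, 248), (362, 247, 249), (363, 248, 249), (375, 244, 253), (376, 243, 253), (377, 244, 253), (378, 244, 254), (379, 244, 250), (380, 245, 247), (381, 245, 246), (383, 252, 256), (384, 250, 252), (385, 248, 250), (386, 248, 248), (387, 248, 248)]
```

The earlier tilt readings used an edge that the gripper was covering. The lower edges give a slope of about 0.30, so the tilt is only about 14° and the top corner is catching the hood's lip (z ≈ 59). Backing off, lowering about 3.5 mm and sliding in again.

Emit:
step_arm([
  [[0.1,3,0,0,0],[0.1,4,0,0,0],[0.1,4,-1,0,0],[0.1,4,-2,0,0],[0.1,4,-3,0,0],[0.1,4,-3.5,0,0],[0.1,4,-3.5,0,0]],
])

```text
time: 10.53
tool_pos: [0.5407, 0.0903, 0.046]
ee_rot: [-3.141, 0.0, 1.511]
wrist_force: [-0.9, -0.0, -2.0]
width: 0.025
```

Emit:
step_arm([
  [[0,-1,0,0,0],[-0.1,-2,0,0,0],[-0.2,-3,0,0,0],[-0.2,-4,0,0,0],[-0.2,-4,0,0,0],[-0.2,-4,0,0,0]],
])

```text
time: 11.03
tool_pos: [0.5407, 0.0867, 0.0464]
ee_rot: [3.141, -0.0, 1.511]
wrist_force: [0.8, 0.6, -1.8]
width: 0.0255
```

Past the lip. Continuing in small steps, lowering slightly.

Emit:
step_arm([
  [[0,-1,0,0,0],[-0.1,-2,-0.5,0,0],[-0.1,-3,-1,0,0],[-0.1,-3,-1,0,0],[-0.1,-3,-1,0,0]],
])

```text
time: 11.45
tool_pos: [0.5406, 0.0838, 0.0456]
ee_rot: [3.141, -0.001, 1.511]
wrist_force: [-0.3, 3.2, 1.2]
width: 0.0256
```

Emit:
step_arm([
  [[0,-1,0,0,0],[-0.1,-2,-0.5,0,0],[-0.1,-3,-1,0,0],[-0.1,-3,-1,0,0],[-0.1,-3,-1,0,0]],
])

```text
time: 11.87
tool_pos: [0.5406, 0.0811, 0.0447]
ee_rot: [3.141, -0.001, 1.511]
wrist_force: [-1.1, 5.4, 0.4]
width: 0.025
```

The spring is engaged (3.2 N, then 5.4 N). Feeling for its stop.

Emit:
step_arm([
  [[0,-1,0,0,0],[-0.1,-2,-0.3,0,0],[-0.1,-2,-0.3,0,0],[-0.1,-2,-0.3,0,0]],
])

```text
time: 12.2
tool_pos: [0.5406, 0.0795, 0.0445]
ee_rot: [3.141, -0.002, 1.511]
wrist_force: [-0.9, 6.1, 2.5]
width: 0.0253
```

Emit:
step_arm([
  [[0,-1,0,0,0],[-0.1,-1.5,0,0,0],[-0.1,-1.5,0,0,0],[-0.1,-1.5,0,0,0]],
])

```text
time: 12.53
tool_pos: [0.5406, 0.0785, 0.0445]
ee_rot: [3.141, -0.003, 1.511]
wrist_force: [-1.0, 6.9, 1.1]
width: 0.0251
```

Near the stop (6.9 N, y 78.5, about what geometry predicts). Now swinging the nub end down while keeping it pushed back.

Emit:
step_arm([
  [[0,0,-1,0,0],[0,0.2,-2,0,0],[0,0.3,-3,0,0],[0,0.5,-4,0,0],[0,0.5,-4,0,0]],
])

```text
time: 12.95
tool_pos: [0.5412, 0.0783, 0.0418]
ee_rot: [3.139, -0.002, 1.511]
wrist_force: [-2.4, 4.8, 5.8]
width: 0.0254
```

Emit:
step_arm([
  [[0,0.1,-1,0,0],[0,0.2,-2,0,0],[0,0.3,-3,0,0],[0,0.3,-3,0,0]],
])

```text
time: 13.28
tool_pos: [0.5412, 0.0787, 0.0391]
ee_rot: [3.139, -0.002, 1.512]
wrist_force: [-2.6, 5.3, 7.1]
width: 0.0249
```

Emit:
step_arm([
  [[0,0.1,-1,0,0],[0,0.2,-2,0,0],[0,0.3,-3,0,0],[0,0.3,-3,0,0]],
])

```text
time: 13.62
tool_pos: [0.5415, 0.0791, 0.0368]
ee_rot: [3.138, -0.002, 1.511]
wrist_force: [-3.4, 6.2, 9.1]
width: 0.0254
```

```bash
python3 - <<'E'
from h import *
o=robot.get_obs();p=o['tool_pos']*1000;print(p,'uvz',uvz(p),o['wrist_force'],o['wrist_torque'])
s=snap('scene','scene6')
ax=p+[0,0,11.7]
for tt in(0,4,7,10,14):
  d=D*np.cos(np.radians(tt))+[0,0,np.sin(np.radians(tt))]
  print(tt,proj(s,[ax-65*d,ax+35*d]).round(1).tolist())
cv2.imwrite('pics/crop6.png',np.clip(crop(s,325,215,80,60,10).astype(float)*1.6,0,255).astype(np.uint8))
E
```

```text
[541.53688185  79.0732328   36.8235476 ] uvz [ 7.17634046 -1.51071879 36.8235476 ] [-3.38097673  6.23119828  9.08534863] [0.8436441  0.41619806 0.06700987]
0 [[345.1, 239.1], [382.3, 259.0]]
4 [[345.1, 240.6], [382.3, 258.2]]
7 [[345.1, 241.7], [382.3, 257.6]]
10 [[345.3, 242.8], [382.3, 257.0]]
14 [[345.5, 244.4], [382.2, 256.1]]
```

View pics/crop6.png

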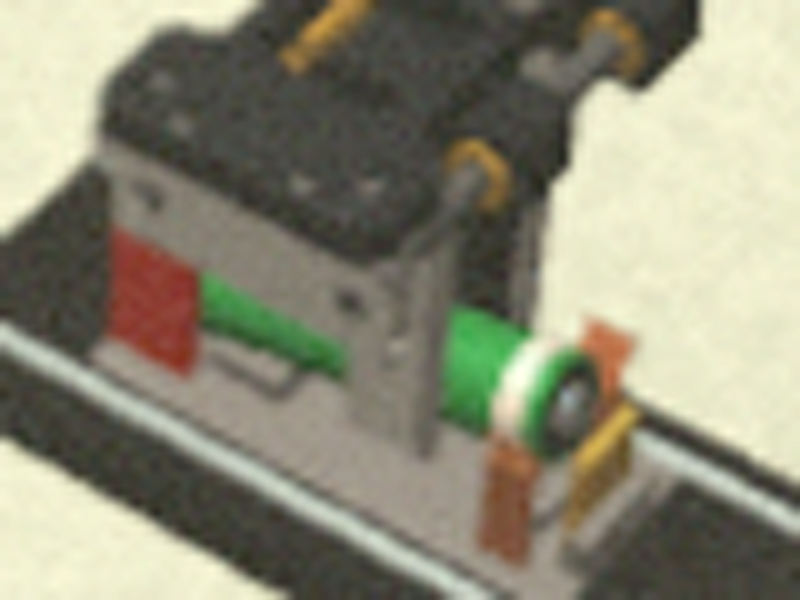

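The nub, at about (382,255), is now down inside the wall line and between the jaw flares, and the tilt is about 6°. Pressing on gently.

Emit:
step_arm([
  [[-0.3,0.1,-1,0,0],[-0.6,0.2,-2,0,0],[-0.8,0.3,-3,0,0],[-0.8,0.3,-3,0,0]],
])

```text
time: 14.0
tool_pos: [0.5414, 0.0795, 0.0343]
ee_rot: [3.136, -0.002, 1.511]
wrist_force: [-2.0, 6.4, 9.2]
width: 0.0249
```

Emit:
step_arm([
  [[0,0.1,-1,0,0],[0,0.2,-2,0,0],[0,0.2,-2,0,0]],
])

```text
time: 14.25
tool_pos: [0.5412, 0.0798, 0.0316]
ee_rot: [3.137, -0.002, 1.512]
wrist_force: [-0.3, 5.9, 7.5]
width: 0.0252
```

Emit:
step_arm([
  [[0,0.2,-1,0,0],[0,0.4,-2,0,0],[0,0.4,-2,0,0]],
])

```text
time: 14.5
tool_pos: [0.5411, 0.08, 0.0289]
ee_rot: [3.137, -0.002, 1.512]
wrist_force: [0.8, 6.0, 4.8]
width: 0.025
```

```bash
python3 - <<'E'
from h import *
o=robot.get_obs();p=o['tool_pos']*1000;print(p,'uvz',uvz(p),o['wrist_force'],o['wrist_torque'])
s=snap('scene','scene7')
ax=p+[0,0,11.7]
for tt in(0,4,7,10,14):
  d=D*np.cos(np.radians(tt))+[0,0,np.sin(np.radians(tt))]
  print(tt,proj(s,[ax-65*d,ax+35*d]).round(1).tolist())
cv2.imwrite('pics/crop7.png',np.clip(crop(s,325,215,80,60,10).astype(float)*1.6,0,255).astype(np.uint8))
E
```

```text
[541.08087555  80.00558023  28.92273069] uvz [ 8.07977027 -0.99980976 28.92273069] [0.75899657 6.01003458 4.77189703] [ 0.90111193 -0.11138715  0.09738612]
0 [[345.4, 241.6], [382.4, 261.5]]
4 [[345.4, 243.1], [382.5, 260.7]]
7 [[345.5, 244.2], [382.5, 260.1]]
10 [[345.6, 245.3], [382.5, 259.5]]
14 [[345.9, 246.8], [382.4, 258.6]]
```

View pics/crop7.png

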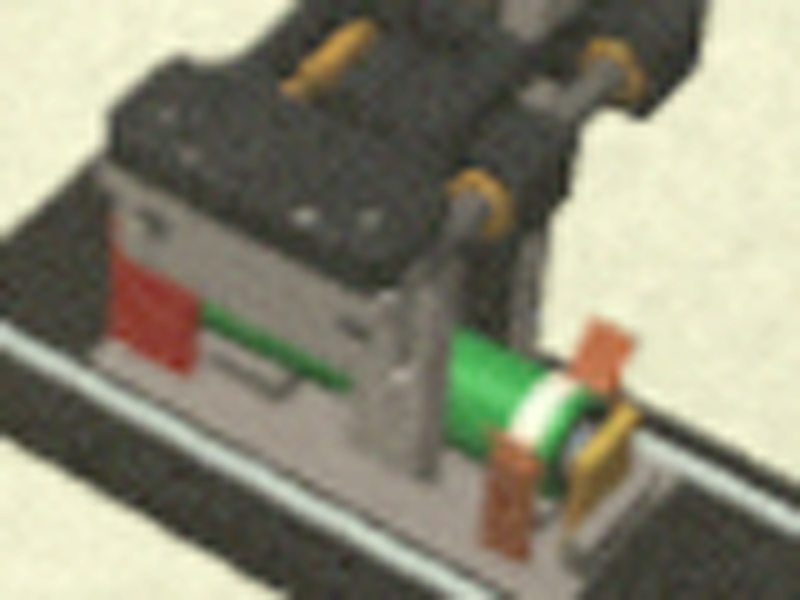

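The nub is now behind the wall at about (383,259) and the jaws are closing over the body. The top edge slope (0.44–0.46, against 0.54 for level) suggests a few degrees are left. Pressing until it bottoms.

Emit:
step_arm([
  [[0,0.2,-1,0,0],[0,0.4,-2,0,0],[0,0.4,-2,0,0]],
])

```text
time: 14.8
tool_pos: [0.5409, 0.0802, 0.0265]
ee_rot: [3.138, -0.001, 1.512]
wrist_force: [0.7, 5.3, 3.3]
width: 0.0254
```

Emit:
step_arm([
  [[0,0.1,-0.7,0,0],[0,0.2,-1.4,0,0],[0,0.2,-1.4,0,0]],
])

```text
time: 15.05
tool_pos: [0.5409, 0.0802, 0.0264]
ee_rot: [3.138, -0.001, 1.511]
wrist_force: [-2.2, 4.4, 9.7]
width: 0.0255
```

Bottomed: 9.7 N with no more travel. Press 1 mm more, then ease forward so the spring seats the nub on the wall.

Emit:
step_arm([
  [[0,0,-0.5,0,0],[0,0,-1,0,0],[0,0,-1,0,0]],
])

```text
time: 15.3
tool_pos: [0.541, 0.0802, 0.0264]
ee_rot: [3.138, -0.001, 1.511]
wrist_force: [-4.5, 5.0, 12.8]
width: 0.0252
```

Emit:
step_arm([
  [[0,1,0,0,0],[0.1,2,0,0,0],[0.1,3,0.5,0,0],[0.2,4,1,0,0],[0.2,4,1,0,0]],
])

```text
time: 15.72
tool_pos: [0.5409, 0.0804, 0.0264]
ee_rot: [3.138, 0.006, 1.511]
wrist_force: [-3.5, -3.9, 10.1]
width: 0.0254
```

The nub is already on the wall: Fy went from +5 to −4 N with no motion. Nulling the loads and releasing.

Emit:
step_arm([
  [[0,-1,0.7,0,0],[0,-2,1.2,0,0],[0,-2,1.2,0,0],[0,-2,1.2,0,38],[0,-2,1.2,0,42],[0,-2,1.2,0,42],[0,-2,1.2,0,42]],
])

```text
time: 16.3
tool_pos: [0.5391, 0.0813, 0.0241]
ee_rot: [-3.14, 0.001, 1.511]
wrist_force: [0.5, 0.2, 0.9]
width: 0.0396
```

Emit:
step_arm([
  [[0,0,10,0,42],[0,0,30,0,42],[0,0,60,0,42],[-20,0,100,0,42],[-60,0,130,0,42],[-100,0,140,0,42],[-140,0,140,0,42],[-170,0,140,0,42]],
])

```text
time: 16.97
tool_pos: [0.3687, 0.0816, 0.1671]
ee_rot: [3.138, -0.0, 1.511]
wrist_force: [-0.5, 0.4, 0.1]
width: 0.0396
```

```bash
python3 - <<'E'
from h import *
o=robot.get_obs();p=o['tool_pos']*1000;print(p,o['wrist_force'],o['width'])
s=snap('scene','scene8');t=snap('top','top8')
B=C-3*D+[0,0,41]
for tt in(0,4,8):
  d=D*np.cos(np.radians(tt))+[0,0,np.sin(np.radians(tt))]
  f=B-50*D; q=proj(s,[f,f+100*d]);q2=proj(s,[f+6*d+[0,0,13],f+95*d+[0,0,13]]);e=q2[1]-q2[0]
  print(tt,q.round(1).tolist(),'top edge',q2.round(1).tolist(),'slope',round(e[1]/e[0],3))
a=crop(s,325,215,80,60,10);b=crop(t,245,232,95,50,8)[:, :800]
for n,i in(('8a',a),('8b',b)): cv2.imwrite(f'pics/crop{n}.png',np.clip(i.astype(float)*1.5,0,255).astype(np.uint8))
E
```

```text
[368.68919947  81.58607128 167.07626249] [-0.48136219  0.44964252  0.12279302] 0.039599504139699385
0 [[347.1, 242.0], [384.2, 261.9]] top edge [[349.5, 239.1], [382.8, 256.8]] slope 0.531
4 [[347.1, 242.0], [384.4, 259.7]] top edge [[349.5, 239.0], [383.0, 254.7]] slope 0.468
8 [[347.1, 242.0], [384.4, 257.4]] top edge [[349.4, 238.8], [383.0, 252.4]] slope 0.405
```

View pics/crop8a.png

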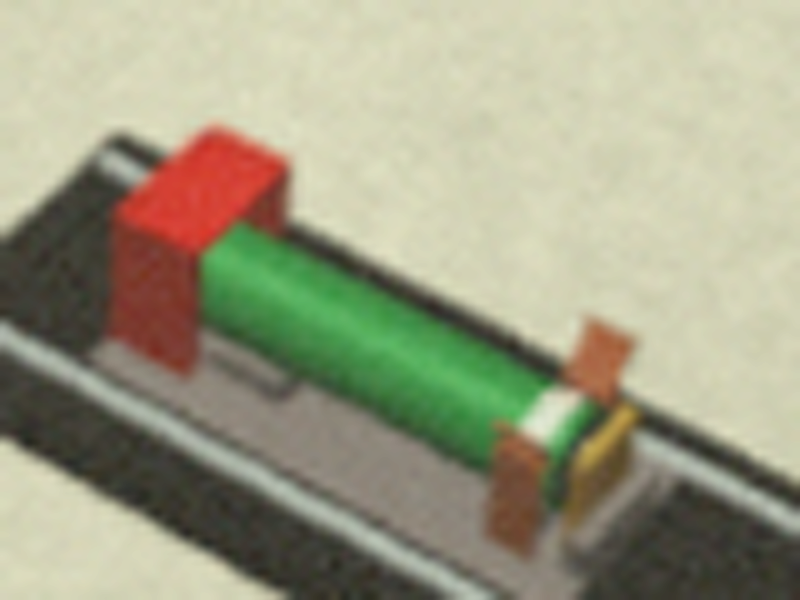

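The cell lies in the bay with its flat end under the hood, the jaws closed over the white band end (520–600,330–440) and the nub against the brass wall. The top edge slope is about 0.525, against 0.531 for level. I'll check it by feel with shut fingers near the nub end, where a home cell's top should be at z 54.

Emit:
step_arm([
  [[40,2,0,0,0],[80,4,-20,0,0],[120,6,-50,0,0],[150,7.5,-75,0,0],[172,7.5,-90,0,0],[172,7.5,-100,0,0],[172,7.5,-105,0,0],[172,7.5,-105,0,0]],
])

```text
time: 17.73
tool_pos: [0.5406, 0.089, 0.0582]
ee_rot: [-3.138, 0.001, 1.511]
wrist_force: [-0.0, -0.2, -0.9]
width: 0.0002
```

Emit:
step_arm([
  [[0,0,-1,0,0],[0,0,-2,0,0],[0,0,-3,0,0],[0,0,-4,0,0],[0,0,-5,0,0],[0,0,-6,0,0],[0,0,-6,0,0]],
])

```text
time: 18.32
tool_pos: [0.5417, 0.0892, 0.0542]
ee_rot: [3.141, -0.0, 1.511]
wrist_force: [0.2, -0.2, 1.2]
width: 0.0008
```

Emit:
step_arm([
  [[-0.5,0,-1,0,0],[-1,0,-2,0,0],[-1,0,-3,0,0],[-1,0,-3,0,0]],
])

```text
time: 18.65
tool_pos: [0.5419, 0.0892, 0.0539]
ee_rot: [3.138, -0.0, 1.511]
wrist_force: [-3.7, 0.0, 10.3]
width: 0.0005
```

It is rigid at z 53.9 under 10 N (home is 54.0), so the nub end is fully down. Retreating, then a last check.

Emit:
step_arm([
  [[0,0,5,0,0],[0,0,30,0,0],[-20,0,65,0,0],[-60,0,95,0,0],[-100,0,115,0,0],[-140,0,115,0,0],[-170,0,115,0,0],[-170,0,115,0,0]],
])

```text
time: 19.32
tool_pos: [0.3652, 0.0893, 0.1659]
ee_rot: [-3.14, -0.0, 1.512]
wrist_force: [-0.4, 0.4, -1.3]
width: -0.0001
```

```bash
python3 - <<'E'
from h import *
s=snap('scene','scene9')
H,S,V=cv2.split(cv2.cvtColor(s['frame'],cv2.COLOR_RGB2HSV));X,Y=np.meshgrid(range(640),range(480))
m=(H>42)&(H<78)&(S>110)&(V>40)&(X>300)&(X<400)
xs=np.arange(350,377);tp=[np.where(m[:,x])[0].min() for x in xs];print('top-edge slope',np.polyfit(xs,tp,1)[0].round(3))
a=load('scene0')['frame'].astype(int);d=np.abs(s['frame'].astype(int)-a).max(2)
d=cv2.GaussianBlur(d.astype(np.float32),(5,5),0)
for b in blob(d>25)[:8]: print('changed',cv2.boundingRect(b),cv2.contourArea(b))
o=robot.get_obs();print(o['tool_pos'],o['wrist_force'],o['time'])
cv2.imwrite('pics/fin.png',np.clip(s['frame'][100:340,130:530,::-1].repeat(2,0).repeat(2,1)*1.4,0,255).astype(np.uint8))
E
```

```text
top-edge slope 0.51
changed (439, 0, 122, 143) 6468.5
changed (388, 0, 65, 173) 2446.0
changed (214, 0, 69, 70) 1214.5
changed (452, 23, 32, 60) 1016.0
changed (234, 208, 41, 20) 421.5
changed (345, 237, 40, 28) 412.0
changed (477, 0, 20, 21) 208.5
changed (428, 102, 17, 21) 164.5
[0.36831198 0.0892359  0.16606711] [ 0.85591827 -1.01056072 -0.14404848] 19.3667
```

View pics/fin.png

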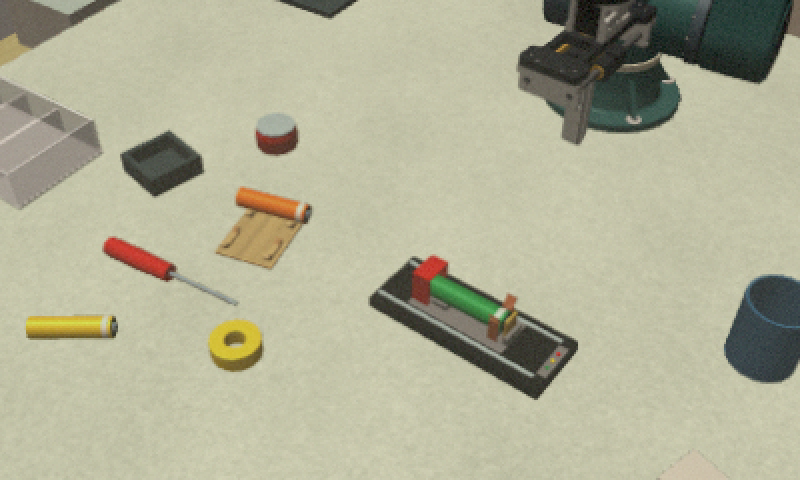

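The green cell sits in the charger at about (470,298) and the orange cell is still in the rack at about (275,203). The only changes in the picture are the arm, the emptied slot and the charger bay. Handing in.

```bash
python3 -c "
from bench import robot
print(robot.close_job())"
```

```text
the job is handed in; nothing more can be done
None
```

The green cell is loaded in the charger and released, and the job was handed in after about 19.4 s of robot time. The interface gave no verdict.

**What I did**
- **Tilt:** The tool can't tilt, so I pivoted the cell in the pads by pressing its nub end on the hood's top edge.
- **Insertion:** I slid the flat end under the hood, pushed the spring back nearly to its stop (about 7 N), and swung the nub down between the jaws until it bottomed. The highest force I read was about 13 N.

**Last checks**
- **Seated:** With the fingers shut, pressing near the nub end went rigid at z 53.9 mm under 10 N; a fully home cell's top is at 54 mm.
- **Nub on the wall:** Easing the cell forward reversed the force with no movement, so the nub is against the end contact.
- **Level:** The top edge slope in the picture was 0.51 to 0.525, against 0.53 for exactly level, so it is level to within about 1.5°.
- **Everything else:** The picture differences show changes only at the arm, the emptied slot and the charger bay. The orange cell and the bystanders in view did not move.

**What went wrong on the way**
- **Jaw tops:** On the first descent the fingertips touched the jaw tops at about 7 N.
- **Hood lip:** The cell's top corner caught the hood's lip twice, at 9 N and 5.5 N. I had first read the tilt as about 20°, but it was nearer 14°. Backing off and lowering the cell cleared it.

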